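Set out the cardboard site model

TASK

Finish the cardboard site model: put the lantern roof squarely on the open-topped hall, and set the low square podium on the board midway between the hall and the round drum, in line with them, with the tower standing centred on top of it. Stand the gabled house on the board straight behind the drum (on the side away from the street), leaving a gap of about 30 mm, its ridge parallel to the street. Set everything upright and square with the board.

Things in the scene. Friction and masses are not known exactly. Their poses are not given: they have to be found in the camera images.
- board: Fixed off-white model board, 230 x 330 x 5 mm, flat on the table, turned up to 0.3 rad. Origin: centre of its underside (top face at z = 5 mm). Its y axis runs along the street, a 42 mm wide grey strip with white dashes along the long edge nearest the robot, centred at board x = -88 mm. Its x axis points away from the street: 'behind' is board +x.
- hall: Fixed to the board: open-topped rectangular cardboard hall, 60 (x) x 84 (y) x 45 (z) mm, 4 mm walls, door on the street side. Origin: centre of its underside, on the board's top face; axes parallel to the board's. It and the drum stand at board x = -20 mm, board y = +105 and -105 mm (210 mm apart); which is at which end changes.
- drum: Fixed, glued to the board: round cardboard drum (a gasholder) with ribs, 64 mm diameter, 40 mm high. Origin: centre of its underside, on the board's top face; axes parallel to the board's.
- roof: Loose: the hall's roof, a cardboard plate 70 (x) x 94 (y) x 5 mm with a raised plywood lantern, 26 (x) x 60 (y) mm, along its middle from z = 5 to 27 mm: pick it up by the lantern. Flat underside, no lip: it rests on the hall's walls, long side along the hall's long side. Origin: centre of its underside. About 60 g.
- podium: Loose: low plain square plywood block 60 x 60 x 22 mm. Origin: centre of its underside; x and y along its sides. About 70 g.
- tower: Loose: upright square cardboard tower with thin plywood bands, 36 x 36 x 90 mm high. Origin: centre of its underside; x and y along its sides. About 90 g.
- house: Loose: small gabled cardboard house, 44 (x) x 60 (y) mm, upright walls 34 mm high, with a plywood gable roof whose ridge runs along its y axis, 55 mm high. Origin: centre of its underside. A 30 mm gap behind the drum puts its centre 84 mm behind the drum's. About 60 g.
Things that resemble listed ones, but are neither listed nor needed, are in the scene too. What is shaped like the roof but turquoise is not meant.

How it is judged:
At the end, for the whole second after the job is handed in: Roof flat on the hall, centred to 11 mm, turned under 0.16 rad. Podium on the board, midway between hall and drum to 14 mm. Tower on the podium, centred to 10 mm. House on the board 70-98 mm behind the drum (centres), 14 mm sideways. All upright, square to 0.2 rad, released, at rest (horizontal distance between roof and hall below 0.011 m and z of roof in the frame of hall between 0.042 and 0.048 m and angle between the y axis of roof and the y axis of hall, either way round below 0.16 rad and angle between each of roof, podium, tower, house's own z axis and vertical below 0.06 rad and linear speed of each of roof, podium, tower, house below 0.01 m/s and angular speed of each of roof, podium, tower, house below 0.1 rad/s and x of podium in the frame of hall between -0.014 and 0.014 m and (y of podium in the frame of hall between 0.091 and 0.119 m or y of podium in the frame of hall between -0.119 and -0.091 m) and horizontal distance between podium and drum below 0.121 m and z of podium in the frame of board between 0.002 and 0.008 m and (angle between the x axis of podium and the x axis of board, either way round below 0.2 rad or angle between the y axis of podium and the x axis of board, either way round below 0.2 rad) and horizontal distance between tower and podium below 0.01 m and z of tower in the frame of podium between 0.019 and 0.025 m and (angle between the x axis of tower and the x axis of board, either way round below 0.2 rad or angle between the y axis of tower and the x axis of board, either way round below 0.2 rad) and x of house in the frame of drum between 0.07 and 0.098 m and y of house in the frame of drum between -0.014 and 0.014 m and z of house in the frame of board between 0.002 and 0.008 m and angle between the y axis of house and the y axis of board, either way round below 0.2 rad); the robot touches nothing.
It also fails if it takes over 102 s, if anything falls off the work surface, if the arm or the gripper's body presses on something with over 40 N, if the wrist force passes 120 N, or if a joint passes its speed limit or range.

ROBOT

A 6-joint arm with a two-finger parallel gripper is mounted at the origin on the work surface. World frame = base frame: x ahead of the robot, y to its left, z up, the work surface at z = 0. Lengths are in m, angles in rad, forces in N, time in s.
With the tool pointing down it reaches from about 0.25 to 0.725 m from the base axis. Payload 9.7 kg.
Tool frame: the origin (TCP) lies at the very end of the fingers, on their centre line; the grasp point (between the pads) lies 19 mm behind it; z points along the fingers, y is the line along which they close (so a half turn about z gives the same grasp; the last joint's range is limited). The gripper opens to 85 mm and grips with 20 to 120 N. Pads are 22 mm wide; open, the fingers measure 114 mm over their backs; the gripper's body (76 mm by 85 mm) begins 54 mm behind the grasp point. The pads swing forward as they close: fully open they stand 13 mm farther back than shut.
Start: joints at [-1.181, 0.087, 0.176, 1.66, 0, 1.571], TCP at [0.209, -0.509, 0.231] pointing down, gripper open.
Joint ranges: [-3.13, 3.13], [-0.85, 1.81], [-1.15, 1.24], [-2.2, 2.28], [-1.44, 1.52], [-3.14, 3.14]. Speed limits (rad/s): [2.22, 2.22, 2.57, 3.14, 3.14, 3.14].

INTERFACE

Orientations are given as [roll, pitch, yaw] about the fixed x, y, z axes, in that order (R = Rz(yaw) Ry(pitch) Rx(roll)).
In Python, from rig import status, cams, arm, models gives the robot as it stands.
- The arm moves only by the tool send_rows, never from a script. Its arguments are lists of equal length, an entry for each row: "dp": the shift along the world's x, y, z as a fraction of full scale, a list of three; "angular": the turn, a rotation vector about the world's x, y, z as a fraction of full scale, a list of three; "grip": the opening, from 0 (shut) to 1 (fully open). A call has 1 to 5 rows; each row is the pose to reach, as a shift and turn from the pose commanded when the call began, turning the shorter way round; what a row does not reach only later rows make up. Full scale, the value 1, is 0.3 m for a shift and pi rad for a turn. A row lasts 1/12 s, in which the tool goes at most 41.7 mm and 7.16 degrees, less where a joint would pass 70% of its speed; a pose out of reach is approached as far as the arm can. A call with a number of a shift or a turn outside -1 to 1 is refused whole. A call with a gripper value outside its range is refused whole. The fingers move at their own pace and stop on an object; "force" is the grip in N (left out, the last holds). Time passes only in rows, so rows that repeat a pose let the fingers close. It gives the time, the measured TCP pose, the force, the opening and the grip force at its end, in the units of the state.
- status.sense(): the state, without advancing time (a new reading comes with each control period).
- cams.get_image(name): name is "scene" or "top" or "wrist"; returns (picture, depth): 480x640x3 uint8, red, green, blue; 480x640 float32, m along the optical axis (not along the pixel's ray), 0 where there is no reading.
- cams.get_calibration(name): a dict with "camera_matrix" (3x3 intrinsics, pixels), "R" (3x3) and "t" (3): a world point X has camera coordinates R X + t. Camera axes: x right, y down, z forward; pixel columns grow to the right and rows downward; lengths in m; the calibration is good to about 2 mm. A picture is of the moment at which its call begins: read the wrist's pose just before it. get_calibration takes no time and is no camera call; for the wrist camera it gives the pose at the moment of the call.
- arm.sign_off(): hands the job in; it is judged then, once.
Trained networks look in the newest picture that a camera, given by its name, has taken for a name from the list of things; names that differ only in an ending like _2 or _b are one class to them, and where a whole thing is asked for, a point or a joint stands for the part that bears it (a point fixed in the world has none). Each returns a list of dicts, best first, with "confidence" (0 to 1); they miss things now and then, are a little off and sometimes report something else, mostly with a low value. They report only what shows in the picture. A call takes as long as a camera call. They do not tell look-alikes from the thing itself.
- models.trace(label, camera): "mask" (480x640 bool, what is visible of it) and "rect" ([centre column, centre row, width, height] in pixels, round what is visible of it).
- models.pinpoint(label, camera): "point" ([column, row] in pixels: a listed point, or the origin of a listed thing).
The state is a dict: "clock": time; "joint_positions": joint angles; "joint_velocities": joint speeds; "joint_efforts": joint torques, N m; "ee_pos": TCP position; "tcp_rot": TCP orientation; "ft_force": force on the tool from outside, world axes, zero at the start; "moment": the same for the moment, N m; "finger_gap": finger opening in m; "grasp_force": force on a finger pad.
Only numpy, scipy, OpenCV 4.12 (cv2) and the standard library are available. Lean on these libraries where they do the work, as an engineer would, in place of code of your own. Each camera call takes 0.05 s, during which the arm holds its last target. There are 200 camera calls.

## Working session

There is one attempt and no reset: what is moved stays moved. The work goes in short steps, Python scripts to look and compute and a tool call to move; the robot and the scene stay as the last step left them, time stands still between calls to the robot, and variables do not carry over. Pictures are saved under pics/ and viewed, at most 14 in all, crops included, and the job is handed in when it is done.

Besides the shell and the picture viewer there is one more tool, called after "Emit:" as name(argument=value, ...) on one line, values as JSON. send_rows: Moves the arm, as the interface text tells. Shift numbers are shares of 0.3 m and turn numbers shares of pi rad, none past 1 either way. Its arguments: {"type":"object","properties":{"dp":{"type":"array"},"angular":{"type":"array"},"grip":{"type":"array"},"force":{"type":"number"}},"required":["dp","angular","grip"]}

```bash
mkdir -p pics; ls; cat > h.py <<'E'
import numpy as np, cv2
from rig import status, cams, arm, models
def save(n,im): cv2.imwrite('pics/'+n,cv2.cvtColor(im,cv2.COLOR_RGB2BGR))
def cloud(cam,d):
    c=cams.get_calibration(cam);K=np.array(c['camera_matrix']);R=np.array(c['R']);t=np.array(c['t'])
    v,u=np.mgrid[0:480,0:640]
    P=np.stack([(u-K[0,2])/K[0,0]*d,(v-K[1,2])/K[1,1]*d,d],-1)
    return (P-t)@R
E
python3 - <<'E'
from h import *
s=status.sense();print(s)
im,d=cams.get_image('top');save('top.png',im);np.savez('top.npz',im=im,d=d)
P=cloud('top',d);np.save('topP.npy',P)
for n in ['board','hall','drum','roof','podium','tower','house']:
    for r in models.trace(n,'top')[:5]:
        m=r['mask']&(d>0);p=P[m]
        if len(p)<5: continue
        z=np.percentile(p[:,2],[5,50,95]);
        top=p[p[:,2]>z[2]-0.006][:,:2].astype(np.float32)
        print(n,round(r['confidence'],2),np.round(r['rect']),'z',z.round(3),'med',np.median(p,0).round(3),'rgb',np.median(im[m],0),'toprect',[np.round(q,3) for q in cv2.minAreaRect(top)],len(top))
im,d=cams.get_image('scene');save('scene.png',im)
E
```

```text
pics
{'clock': 0.0, 'joint_positions': array([-1.18099871e+00,  8.74727662e-02,  1.75126829e-01,  1.65971597e+00,
        1.28348725e-05,  1.57079436e+00]), 'joint_velocities': array([ 0.00088729, -0.00080455,  0.0011971 , -0.00129426,  0.00150795,
       -0.001365  ]), 'joint_efforts': array([-3.94074877e-04, -5.20390606e+01,  4.64804149e+01,  1.61366706e-02,
        7.31939599e-05, -2.47799989e-05]), 'ee_pos': array([ 0.20893001, -0.50856065,  0.2305723 ]), 'tcp_rot': array([-3.14032707e+00, -1.28373523e-05,  3.89799568e-01]), 'ft_force': array([ 0.14126888,  0.10365397, -0.09879324]), 'moment': array([0.05772933, 0.03240602, 0.01295436]), 'grasp_force': 0.0, 'finger_gap': 0.08554723750305285}
board 0.78 [324. 217. 119.  82.] z [-0.002  0.005  0.011] med [0.547 0.052 0.005] rgb [159. 159. 133.] toprect [array([0.539, 0.047]), array([0.234, 0.332]), np.float64(2.304)] 3674
hall 0.77 [360. 219.  34.  27.] z [0.004 0.014 0.052] med [ 0.526 -0.059  0.014] rgb [118.  78.  41.] toprect [array([ 0.522, -0.058]), array([0.062, 0.084]), np.float64(0.637)] 146
drum 0.8 [288. 222.  23.  27.] 
[... 543 characters left out ...]
 z [0.014 0.021 0.027] med [ 0.55  -0.38   0.021] rgb [158. 138.  83.] toprect [array([ 0.549, -0.381]), array([0.059, 0.061]), np.float64(53.624)] 222
podium 0.32 [361. 220.  37.  20.] z [0.004 0.013 0.052] med [ 0.526 -0.058  0.013] rgb [118.  78.  41.] toprect [array([ 0.522, -0.058]), array([0.062, 0.084]), np.float64(0.637)] 146
tower 0.59 [223. 255.  20.  22.] z [0.031 0.088 0.094] med [0.416 0.318 0.088] rgb [131. 102.  63.] toprect [array([0.419, 0.322]), array([0.036, 0.035]), np.float64(63.523)] 120
house 0.66 [458. 269.  30.  18.] z [0.022 0.044 0.055] med [ 0.383 -0.321  0.044] rgb [129.  100.5  59. ] toprect [array([ 0.383, -0.323]), array([0.032, 0.059]), np.float64(12.753)] 84
```

```bash
ls pics
```

```text
scene.png
top.png
```

View pics/top.png

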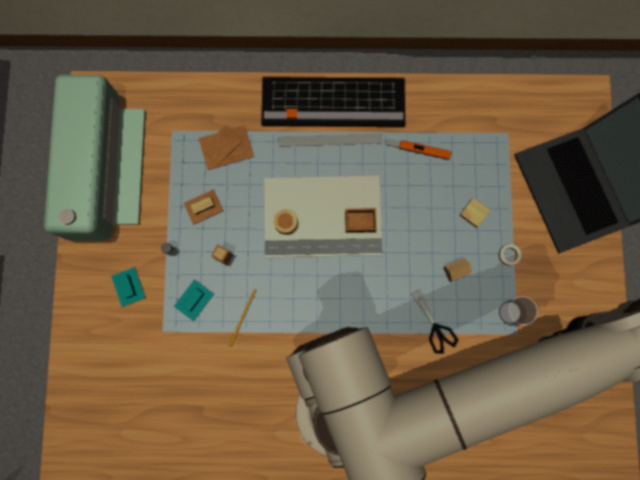

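View pics/scene.png

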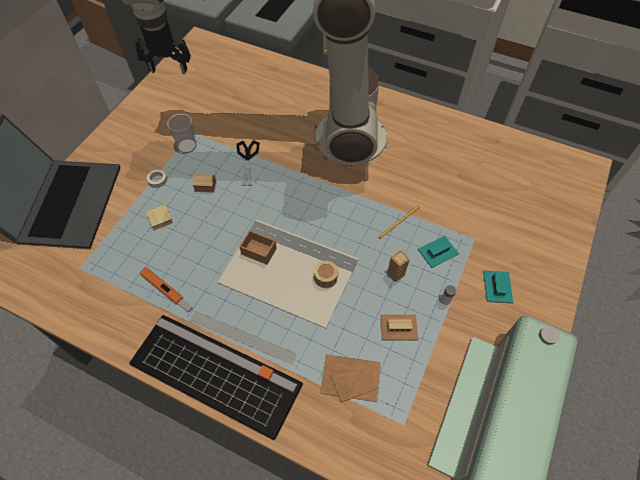

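Top view: hall is at (360,219) and drum at (287,222), with the street below them. Candidates:
- **Roof:** brown at (204,206), turquoise at (128,286) and (194,300). The brown one fits, since turquoise is excluded. The flat sheet at (226,147) has no lantern.
- **Single candidates:** podium (474,213), tower (222,255), house (458,269).

I'll confirm these in one crop.

```bash
python3 - <<'E'
import cv2,numpy as np
a=cv2.imread('pics/top.png')
c=lambda x0,x1:cv2.resize(a[125:325,x0:x1],None,fx=3,fy=3,interpolation=3)
cv2.imwrite('pics/crop.png',np.hstack([c(105,245),c(430,545)])[:600,:800])
E
```

```text
(no output)
```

View pics/crop.png

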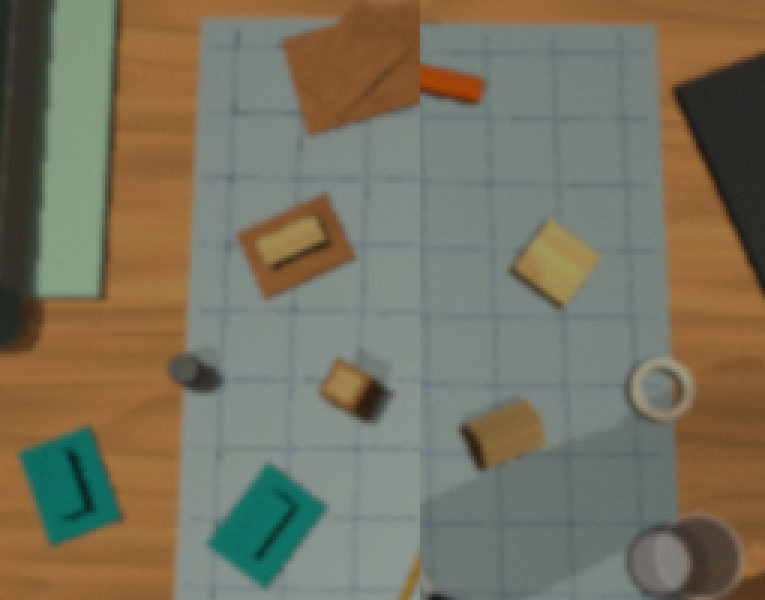

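Emit:
send_rows(dp=[[0.66,0.25,0],[0.66,0.25,0],[0.66,0.25,0],[0.66,0.25,0],[0.66,0.25,0]], angular=[[0,0,0.174],[0,0,0.174],[0,0,0.174],[0,0,0.174],[0,0,0.174]], grip=[1,1,1,1,1])

```text
clock: 0.87
ee_pos: [0.4054, -0.434, 0.2315]
tcp_rot: [3.141, 0.0, 0.943]
ft_force: [0.9, -1.1, -0.2]
finger_gap: 0.0857
grasp_force: 0.0
```

Crop confirms the brown roof with plywood lantern at crop (295,245), podium (555,262), tower (348,388) and house (503,433).

Emit:
send_rows(dp=[[0.47,0.177,0],[0.47,0.177,0],[0.47,0.177,0],[0.47,0.177,0],[0.47,0.177,0]], angular=[[0,0,0],[0,0,0],[0,0,0],[0,0,0],[0,0,0]], grip=[1,1,1,1,1])

```text
clock: 1.28
ee_pos: [0.5491, -0.3791, 0.2295]
tcp_rot: [-3.14, -0.001, 0.941]
ft_force: [-0.2, -1.1, 0.5]
finger_gap: 0.0856
grasp_force: 0.0
```

```bash
cat >> h.py <<'E'
def look(names,cam='wrist',png=None):
    s=status.sense();print('tcp',s['ee_pos'].round(4),s['tcp_rot'].round(3),'t',round(s['clock'],2))
    im,d=cams.get_image(cam)
    P=cloud(cam,d)
    if png: save(png,im)
    for n in names:
        for r in models.trace(n,cam)[:2]:
            m=r['mask']&(d>0);p=P[m]
            if len(p)<20: continue
            z=np.percentile(p[:,2],[5,50,97]);q=p[p[:,2]>z[2]-0.005][:,:2]
            c,wh,a=cv2.minAreaRect(q.astype(np.float32))
            print(n,round(r['confidence'],2),np.round(r['rect']),'z',z.round(4),'c',np.round(c,4),'wh',np.round(wh,4),'ang',round(a,1),len(q),'rgb',np.median(im[m],0))
    return im,d,P
E
python3 - <<'E'
from h import *
look(['podium'],png='w1.png')
c=cams.get_calibration('wrist');print(-np.array(c['R']).T@c['t'])
E
```

```text
tcp [ 0.5491 -0.3791  0.2295] [-3.14e+00 -1.00e-03  9.41e-01] t 1.28
podium 0.58 [325. 204.  69.  76.] z [0.0177 0.0229 0.0243] c [ 0.5471 -0.3827] wh [0.0605 0.0595] ang 52.8 4786 rgb [146. 121.  87.]
[ 0.58503254 -0.32825019  0.37367153]
```

View pics/w1.png

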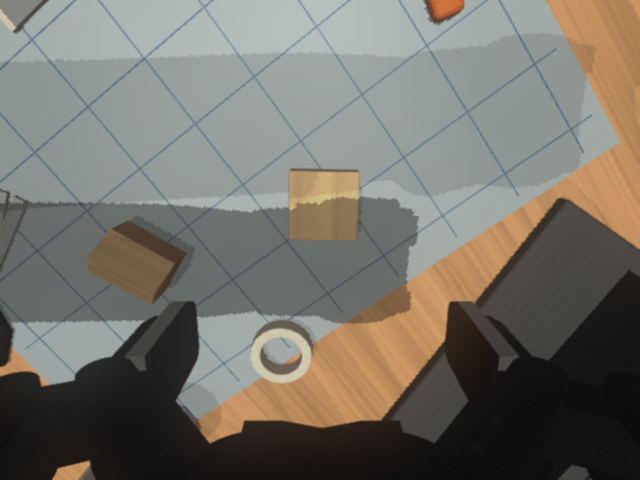

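The picture shows the podium square at (324,204), aligned with the fingers and clear of the tape ring at (282,352). Descending.

Emit:
send_rows(dp=[[-0.005,-0.012,-0.55],[-0.005,-0.012,-0.55],[-0.005,-0.012,-0.55],[-0.005,-0.012,-0.55],[-0.005,-0.012,-0.55]], angular=[[0,0,-0.006],[0,0,-0.006],[0,0,-0.006],[0,0,-0.006],[0,0,-0.006]], grip=[1,1,1,1,1])

```text
clock: 1.8
ee_pos: [0.5382, -0.3837, 0.0573]
tcp_rot: [-3.129, 0.001, 0.916]
ft_force: [-1.0, 1.0, -1.7]
finger_gap: 0.0856
grasp_force: 0.0
```

Emit:
send_rows(dp=[[0,0,-0.1],[0,0,-0.2],[0,0,-0.2],[0,0,-0.2],[0,0,-0.2]], angular=[[0,0,0],[0,0,0],[0,0,0],[0,0,0],[0,0,0]], grip=[1,1,1,1,1])

```text
clock: 2.22
ee_pos: [0.5441, -0.3866, 0.0097]
tcp_rot: [3.138, -0.0, 0.917]
ft_force: [-0.8, -0.3, 0.8]
finger_gap: 0.0856
grasp_force: 0.0
```

Emit:
send_rows(dp=[[0,0,0],[0,0,0],[0,0,0],[0,0,0],[0,0,0]], angular=[[0,0,0],[0,0,0],[0,0,0],[0,0,0],[0,0,0]], grip=[0.5,0.5,0.5,0.5,0.5], force=30)

```text
clock: 2.63
ee_pos: [0.5442, -0.3862, 0.0089]
tcp_rot: [3.138, 0.0, 0.918]
ft_force: [-0.9, 0.5, 7.0]
finger_gap: 0.0589
grasp_force: 31.3
```

Emit:
send_rows(dp=[[0,0,0.1],[0,0.1,0.3],[0,0.3,0.45],[0,0.6,0.45],[0,0.6,0.45]], angular=[[0,0,0],[0,0,0],[0,0,0.05],[0,0,0.09],[0,0,0.13]], grip=[0.5,0.5,0.5,0.5,0.5])

```text
clock: 3.05
ee_pos: [0.5438, -0.2562, 0.129]
tcp_rot: [3.138, 0.001, 1.297]
ft_force: [0.5, 0.8, -0.2]
finger_gap: 0.0592
grasp_force: 33.9
```

Emit:
send_rows(dp=[[-0.09,0.7,0],[-0.09,0.7,0],[-0.09,0.7,0],[-0.09,0.7,0],[-0.09,0.7,0]], angular=[[0,0,0.09],[0,0,0.09],[0,0,0.09],[0,0,0.09],[0,0,0.09]], grip=[0.5,0.5,0.5,0.5,0.5])

```text
clock: 3.47
ee_pos: [0.5163, -0.0483, 0.1272]
tcp_rot: [3.14, 0.0, 1.575]
ft_force: [2.4, 0.8, -1.6]
finger_gap: 0.059
grasp_force: 33.9
```

```bash
python3 - <<'E'
from h import *
print(status.sense()['grasp_force'],status.sense()['finger_gap'])
look(['hall','drum','board','podium'],png='w2.png')
E
```

```text
33.920191526412964 0.058963959329370395
tcp [ 0.5163 -0.0483  0.1272] [3.14  0.    1.575] t 3.47
hall 0.56 [328. 191. 110.  32.] z [0.0089 0.0324 0.0518] c [ 0.5191 -0.0119] wh [0.0603 0.0131] ang 0.3 1163 rgb [100.  78.  59.]
drum 0.46 [361. 161. 403. 322.] z [0.0048 0.006  0.0075] c [ 0.539  -0.0082] wh [0.2366 0.2033] ang 0.7 91377 rgb [206. 198. 173.]
board 0.73 [360. 162. 406. 324.] z [0.0048 0.006  0.0075] c [ 0.5386 -0.0082] wh [0.2345 0.203 ] ang 0.5 90905 rgb [206. 198. 173.]
podium 0.72 [325. 292. 188. 173.] z [0.1348 0.141  0.1422] c [ 0.515  -0.0352] wh [0.0611 0.0603] ang 0.2 28839 rgb [114.  94.  66.]
```

View pics/w2.png

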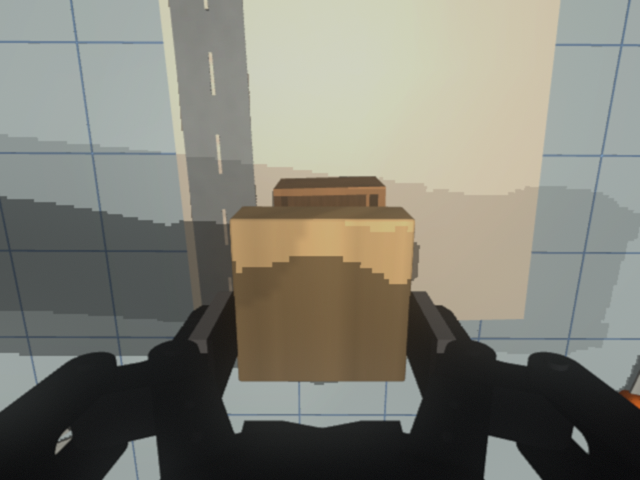

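The picture shows the podium held square at (322,295), with the hall behind it. The arm was still moving and calibration is read late, so I'll take it again settled.

```bash
sed -i 's/^def cloud(cam,d):/def cloud(cam,d,c=None):/; s/^    c=cams.get_cal/    c=c or cams.get_cal/; s/^    im,d=cams.get_image(cam)$/    cc=cams.get_calibration(cam);im,d=cams.get_image(cam)/; s/^    P=cloud(cam,d)$/    P=cloud(cam,d,cc)/' h.py
python3 - <<'E'
from h import *
im,d,P=look(['hall','podium','board'])
E
```

```text
tcp [ 0.5171 -0.05    0.1269] [3.14  0.    1.576] t 3.72
hall 0.55 [328. 189. 110.  34.] z [0.0088 0.0288 0.0515] c [ 0.5202 -0.02  ] wh [0.06   0.0139] ang 0.4 1212 rgb [99. 78. 58.]
podium 0.97 [322. 292. 185. 172.] z [0.136  0.1405 0.1416] c [ 0.5168 -0.0433] wh [0.0604 0.0609] ang 0.1 28832 rgb [115.  94.  66.]
```

Emit:
send_rows(dp=[[0,0.28,0],[0,0.28,0],[0,0.28,0],[0,0.28,0],[0,0.28,0]], angular=[[0,0,0],[0,0,0],[0,0,0],[0,0,0],[0,0,0]], grip=[0.5,0.5,0.5,0.5,0.5])

```text
clock: 4.33
ee_pos: [0.5169, 0.0333, 0.1259]
tcp_rot: [-3.141, 0.0, 1.575]
ft_force: [0.2, -0.2, -1.3]
finger_gap: 0.059
grasp_force: 33.9
```

```bash
python3 - <<'E'
from h import *
im,d,P=look(['drum','podium','board'])
E
```

```text
tcp [0.5169 0.0333 0.1259] [-3.141  0.     1.575] t 4.33
drum 0.96 [319.  44. 136.  89.] z [0.0446 0.0463 0.0477] c [0.5154 0.1387] wh [0.0374 0.0659] ang 90.0 8636 rgb [176. 127.  84.]
podium 0.86 [321. 293. 184. 177.] z [0.1351 0.1395 0.1406] c [0.5167 0.04  ] wh [0.0601 0.0612] ang 0.3 28716 rgb [112.  92.  63.]
board 0.85 [355. 214. 404. 426.] z [0.0045 0.0057 0.0071] c [0.5392 0.0272] wh [0.2329 0.2869] ang 1.7 91281 rgb [199. 190. 166.]
```

Emit:
send_rows(dp=[[0.006,0.025,-0.1],[0.006,0.025,-0.2],[0.006,0.025,-0.3],[0.006,0.025,-0.34],[0.006,0.025,-0.34]], angular=[[0,0,0.006],[0,0,0.006],[0,0,0.006],[0,0,0.006],[0,0,0.006]], grip=[0.5,0.5,0.5,0.5,0.5])

```text
clock: 4.95
ee_pos: [0.5165, 0.0406, 0.0211]
tcp_rot: [-3.136, 0.0, 1.593]
ft_force: [0.3, 0.6, -1.0]
finger_gap: 0.0592
grasp_force: 33.9
```

Emit:
send_rows(dp=[[0,0,-0.01],[0,0,-0.02],[0,0,-0.03],[0,0,-0.03],[0,0,-0.03]], angular=[[0,0,0],[0,0,0],[0,0,0],[0,0,0],[0,0,0]], grip=[0.5,0.5,0.5,0.5,0.5])

```text
clock: 5.37
ee_pos: [0.519, 0.0414, 0.0158]
tcp_rot: [3.141, -0.0, 1.594]
ft_force: [-0.0, 0.3, -0.1]
finger_gap: 0.0588
grasp_force: 33.9
```

Emit:
send_rows(dp=[[0,0,-0.007],[0,0,-0.007],[0,0,-0.007],[0,0,-0.007],[0,0,-0.007]], angular=[[0,0,0],[0,0,0],[0,0,0],[0,0,0],[0,0,0]], grip=[0.5,0.5,1,1,1])

```text
clock: 5.78
ee_pos: [0.5186, 0.0414, 0.0129]
tcp_rot: [3.142, -0.0, 1.594]
ft_force: [-0.8, 1.0, -0.7]
finger_gap: 0.0854
grasp_force: 0.0
```

Emit:
send_rows(dp=[[0,0,0],[0,0,0.05],[0,0,0.2],[0,0,0.35],[0,0,0.5]], angular=[[0,0,0],[0,0,0],[0,0,0],[0,0,0],[0,0,0]], grip=[1,1,1,1,1])

```text
clock: 6.2
ee_pos: [0.5179, 0.0414, 0.1542]
tcp_rot: [-3.14, 0.0, 1.594]
ft_force: [0.4, 0.9, -0.2]
finger_gap: 0.0855
grasp_force: 0.0
```

Emit:
send_rows(dp=[[0,0,0.2],[0,0,0.2],[0,0,0.2],[0,0,0.2],[0,0,0.2]], angular=[[0,0,0],[0,0,0],[0,0,0],[0,0,0],[0,0,0]], grip=[1,1,1,1,1])

```text
clock: 6.62
ee_pos: [0.5183, 0.0414, 0.2118]
tcp_rot: [-3.14, 0.0, 1.594]
ft_force: [0.5, 0.6, -0.4]
finger_gap: 0.0855
grasp_force: 0.0
```

```bash
python3 - <<'E'
from h import *
look(['podium','drum','hall'])
E
```

```text
tcp [0.5183 0.0414 0.2118] [-3.14   0.     1.594] t 6.62
podium 0.61 [326. 198.  76.  76.] z [0.0262 0.0275 0.0289] c [0.5186 0.0487] wh [0.06   0.0599] ang 1.2 5521 rgb [189. 157. 110.]
drum 0.8 [321.  55.  95. 101.] z [0.045  0.0463 0.0478] c [0.5152 0.1532] wh [0.0637 0.0646] ang 11.5 7428 rgb [187. 158. 111.]
hall 0.9 [321. 322.  78. 112.] z [0.0086 0.0186 0.0511] c [ 0.5211 -0.0565] wh [0.0601 0.0855] ang 1.7 1879 rgb [83. 62. 45.]
```

Emit:
send_rows(dp=[[-0.33,0.93,0.1],[-0.33,0.93,0.1],[-0.33,0.93,0.1],[-0.33,0.93,0.1],[-0.33,0.93,0.1]], angular=[[0,0,-0.155],[0,0,-0.155],[0,0,-0.155],[0,0,-0.155],[0,0,-0.155]], grip=[1,1,1,1,1])

```text
clock: 7.23
ee_pos: [0.4548, 0.2207, 0.2316]
tcp_rot: [-3.141, 0.001, 1.1]
ft_force: [-0.1, -0.5, 0.3]
finger_gap: 0.0853
grasp_force: 0.0
```

Emit:
send_rows(dp=[[-0.1,0.28,0],[-0.1,0.28,0],[-0.1,0.28,0],[-0.1,0.28,0],[-0.1,0.28,0]], angular=[[0,0,0],[0,0,0],[0,0,0],[0,0,0],[0,0,0]], grip=[1,1,1,1,1])

```text
clock: 7.65
ee_pos: [0.4254, 0.3037, 0.2314]
tcp_rot: [-3.141, 0.001, 1.109]
ft_force: [-0.6, -0.2, -0.3]
finger_gap: 0.0852
grasp_force: 0.0
```

```bash
python3 - <<'E'
from h import *
look(['tower','roof'],png='w3.png')
E
```

```text
tcp [0.4254 0.3037 0.2314] [-3.141e+00  1.000e-03  1.109e+00] t 7.65
tower 0.87 [298. 195.  55.  63.] z [0.0342 0.0906 0.0921] c [0.4177 0.3241] wh [0.036 0.036] ang 62.7 2641 rgb [157. 118.  84.]
roof 0.91 [428.  52. 143. 104.] z [0.0044 0.0062 0.0286] c [0.5624 0.3889] wh [0.0272 0.06  ] ang 25.1 2815 rgb [167. 121.  82.]
roof 0.84 [142. 161. 113.  94.] z [0.0044 0.0061 0.0285] c [0.2977 0.4061] wh [0.0268 0.0611] ang 54.4 2364 rgb [ 54. 141. 131.]
```

View pics/w3.png

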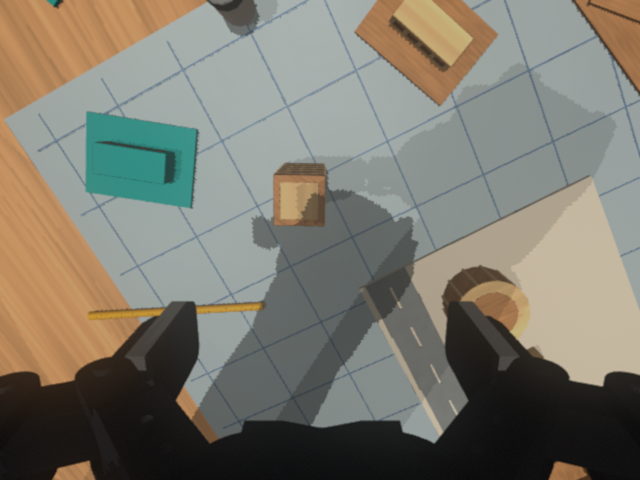

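Picture: tower at (300,200), brown roof at (428,50), turquoise one at (142,160). Now descending on the tower.

Emit:
send_rows(dp=[[-0.026,0.068,0],[-0.026,0.068,-0.1],[-0.026,0.068,-0.25],[-0.026,0.068,-0.4],[-0.026,0.068,-0.5]], angular=[[0,0,-0.005],[0,0,-0.005],[0,0,-0.005],[0,0,-0.005],[0,0,-0.005]], grip=[1,1,1,1,1])

```text
clock: 8.22
ee_pos: [0.4181, 0.3227, 0.0799]
tcp_rot: [3.142, 0.0, 1.089]
ft_force: [0.5, 1.0, 0.1]
finger_gap: 0.0853
grasp_force: 0.0
```

Emit:
send_rows(dp=[[0,0,-0.11],[0,0,-0.11],[0,0,-0.11],[0,0,-0.11],[0,0,-0.11]], angular=[[0,0,0],[0,0,0],[0,0,0],[0,0,0],[0,0,0]], grip=[1,1,1,1,1])

```text
clock: 8.63
ee_pos: [0.4194, 0.3248, 0.052]
tcp_rot: [3.14, -0.004, 1.091]
ft_force: [-0.7, 0.3, 0.5]
finger_gap: 0.0853
grasp_force: 0.0
```

Emit:
send_rows(dp=[[0,0,0],[0,0,0],[0,0,0],[0,0,0],[0,0,0]], angular=[[0,0,0],[0,0,0],[0,0,0],[0,0,0],[0,0,0]], grip=[0.2,0.2,0.2,0.2,0.2], force=30)

```text
clock: 9.05
ee_pos: [0.418, 0.3245, 0.0496]
tcp_rot: [3.141, -0.001, 1.092]
ft_force: [0.1, 0.5, 4.4]
finger_gap: 0.0354
grasp_force: 30.6
```

Emit:
send_rows(dp=[[0,0,0],[0,0,0.05],[0,0,0.15],[0,0,0.28],[0,0,0.4]], angular=[[0,0,0],[0,0,0],[0,0,0],[0,0,0],[0,0,0]], grip=[0.2,0.2,0.2,0.2,0.2])

```text
clock: 9.47
ee_pos: [0.4172, 0.3238, 0.17]
tcp_rot: [-3.141, 0.002, 1.092]
ft_force: [0.5, 0.4, -0.2]
finger_gap: 0.0357
grasp_force: 30.1
```

Emit:
send_rows(dp=[[0.08,-0.2,0],[0.15,-0.45,0],[0.2,-0.6,0],[0.2,-0.6,0],[0.2,-0.6,0]], angular=[[0,0,0.03],[0,0,0.06],[0,0,0.09],[0,0,0.12],[0,0,0.16]], grip=[0.2,0.2,0.2,0.2,0.2])

```text
clock: 9.88
ee_pos: [0.4783, 0.141, 0.1689]
tcp_rot: [-3.142, 0.001, 1.596]
ft_force: [0.7, 0.8, -0.7]
finger_gap: 0.0354
grasp_force: 30.2
```

Emit:
send_rows(dp=[[0.134,-0.308,0],[0.134,-0.308,0],[0.134,-0.308,0],[0.134,-0.308,0],[0.134,-0.308,0]], angular=[[0,0,0.002],[0,0,0.002],[0,0,0.002],[0,0,0.002],[0,0,0.002]], grip=[0.2,0.2,0.2,0.2,0.2])

```text
clock: 10.3
ee_pos: [0.518, 0.051, 0.1686]
tcp_rot: [-3.141, -0.0, 1.598]
ft_force: [-0.4, 0.7, -1.0]
finger_gap: 0.0356
grasp_force: 30.3
```

```bash
python3 - <<'E'
from h import *
look(['tower','podium'])
im,d,P=look(['tower'])
E
```

```text
tcp [0.518  0.051  0.1686] [-3.141 -0.     1.598] t 10.3
tower 0.78 [319. 329. 130. 193.] z [0.1448 0.2092 0.2107] c [0.5178 0.0503] wh [0.0364 0.0373] ang 1.3 14748 rgb [93. 69. 48.]
podium 0.73 [325. 210.  82.  60.] z [0.0214 0.0275 0.0289] c [0.5187 0.0573] wh [0.0597 0.0431] ang 0.4 4207 rgb [210. 175. 124.]
tcp [0.5177 0.0527 0.169 ] [-3.141 -0.     1.601] t 10.45
tower 0.65 [320. 328. 135. 196.] z [0.1458 0.2096 0.2111] c [0.5175 0.0524] wh [0.0361 0.0371] ang 1.1 14581 rgb [92. 68. 47.]
```

Emit:
send_rows(dp=[[0.004,-0.012,-0.08],[0.004,-0.012,-0.18],[0.004,-0.012,-0.26],[0.004,-0.012,-0.27],[0.004,-0.012,-0.27]], angular=[[0,0,0],[0,0,0],[0,0,0],[0,0,0],[0,0,0]], grip=[0.2,0.2,0.2,0.2,0.2])

```text
clock: 10.97
ee_pos: [0.5181, 0.0488, 0.0871]
tcp_rot: [-3.139, 0.0, 1.601]
ft_force: [0.4, -0.7, -0.4]
finger_gap: 0.0354
grasp_force: 30.3
```

Emit:
send_rows(dp=[[0,0,0],[0,0,-0.01],[0,0,-0.02],[0,0,-0.02],[0,0,-0.02]], angular=[[0,0,0],[0,0,0],[0,0,0],[0,0,0],[0,0,0]], grip=[0.2,0.2,0.2,0.2,0.2])

```text
clock: 11.38
ee_pos: [0.5194, 0.0483, 0.0825]
tcp_rot: [3.141, -0.0, 1.6]
ft_force: [-0.1, -0.2, -0.7]
finger_gap: 0.0356
grasp_force: 30.3
```

Still about 5 mm up.

Emit:
send_rows(dp=[[0,0,-0.007],[0,0,-0.014],[0,0,-0.016],[0,0,-0.016],[0,0,-0.016]], angular=[[0,0,0],[0,0,0],[0,0,0],[0,0,0],[0,0,0]], grip=[0.2,0.2,0.2,0.2,0.2])

```text
clock: 11.8
ee_pos: [0.5192, 0.0482, 0.0772]
tcp_rot: [-3.141, 0.0, 1.6]
ft_force: [0.9, -0.3, -0.7]
finger_gap: 0.0356
grasp_force: 30.3
```

Emit:
send_rows(dp=[[0,0,-0.004],[0,0,-0.004],[0,0,-0.004],[0,0,-0.004],[0,0,-0.004]], angular=[[0,0,0],[0,0,0],[0,0,0],[0,0,0],[0,0,0]], grip=[0.2,0.2,0.5,0.8,0.8])

```text
clock: 12.22
ee_pos: [0.5192, 0.0482, 0.076]
tcp_rot: [-3.141, 0.0, 1.6]
ft_force: [0.3, -0.2, -0.3]
finger_gap: 0.0651
grasp_force: 0.0
```

Emit:
send_rows(dp=[[0,0,0],[0,0,0.05],[0,0,0.2],[0,0,0.35],[0,0,0.5]], angular=[[0,0,0],[0,0,0],[0,0,0],[0,0,0],[0,0,0]], grip=[0.8,0.8,0.8,0.8,0.8])

```text
clock: 12.63
ee_pos: [0.5186, 0.0482, 0.2174]
tcp_rot: [-3.141, 0.0, 1.6]
ft_force: [1.6, 0.1, 0.1]
finger_gap: 0.0686
grasp_force: 0.0
```

```bash
python3 - <<'E'
from h import *
look(['tower','podium'])
E
```

```text
tcp [0.5186 0.0482 0.2174] [-3.141  0.     1.6  ] t 12.63
tower 0.76 [322. 227.  62.  78.] z [0.0499 0.1175 0.119 ] c [0.5191 0.0477] wh [0.0358 0.0364] ang 1.9 3351 rgb [104.  86.  61.]
podium 0.82 [324. 206.  75.  76.] z [0.018  0.0275 0.0291] c [0.5186 0.0486] wh [0.0601 0.06  ] ang 1.2 2134 rgb [199. 165. 117.]
```

Emit:
send_rows(dp=[[0.09,0.68,0],[0.09,0.68,0],[0.09,0.68,0],[0.09,0.68,0],[0.09,0.68,0]], angular=[[0,0,0.13],[0,0,0.13],[0,0,0.13],[0,0,0.13],[0,0,0.13]], grip=[0.7,0.7,0.7,0.7,0.7])

```text
clock: 13.2
ee_pos: [0.5458, 0.2543, 0.2146]
tcp_rot: [-3.14, -0.0, 2.011]
ft_force: [1.2, -0.5, 0.6]
finger_gap: 0.06
grasp_force: 0.0
```

Emit:
send_rows(dp=[[0.05,0.4,-0.1],[0.05,0.4,-0.1],[0.05,0.4,-0.1],[0.05,0.4,-0.1],[0.05,0.4,-0.1]], angular=[[0,0,0],[0,0,0],[0,0,0],[0,0,0],[0,0,0]], grip=[0.7,0.7,0.7,0.7,0.7])

```text
clock: 13.62
ee_pos: [0.5601, 0.3738, 0.1821]
tcp_rot: [-3.136, 0.001, 2.011]
ft_force: [0.4, -1.3, 0.6]
finger_gap: 0.0599
grasp_force: 0.0
```

```bash
python3 - <<'E'
from h import *
look(['roof'])
look(['roof'],png='w4.png')
E
```

```text
tcp [0.5601 0.3738 0.1821] [-3.136e+00  1.000e-03  2.011e+00] t 13.62
roof 0.91 [45. 52. 89. 99.] z [0.0038 0.0059 0.0279] c [0.3203 0.3987] wh [0.0186 0.036 ] ang 12.6 918 rgb [ 40. 141. 130.]
roof 0.62 [337. 193.  96. 122.] z [0.0045 0.0059 0.0284] c [0.5625 0.3892] wh [0.0267 0.0596] ang 25.5 2899 rgb [171. 126.  86.]
tcp [0.5609 0.3718 0.1851] [-3.14   0.     2.008] t 13.72
roof 0.68 [336. 191.  97. 118.] z [0.0044 0.0059 0.0284] c [0.5628 0.3888] wh [0.0264 0.0606] ang 25.1 2876 rgb [172. 126.  87.]
```

View pics/w4.png

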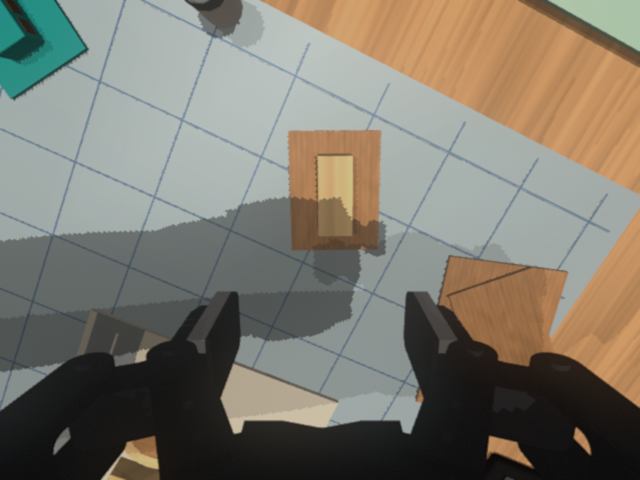

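Roof with its lantern at (335,192), aligned with the fingers. Descending.

Emit:
send_rows(dp=[[0.006,0.057,-0.05],[0.006,0.057,-0.15],[0.006,0.057,-0.27],[0.006,0.057,-0.4],[0.006,0.057,-0.47]], angular=[[0,0,0],[0,0,0],[0,0,0],[0,0,0],[0,0,0]], grip=[0.7,0.7,0.7,0.7,0.7])

```text
clock: 14.23
ee_pos: [0.5621, 0.3871, 0.0415]
tcp_rot: [-3.139, 0.001, 2.007]
ft_force: [-1.1, -1.3, -0.0]
finger_gap: 0.0599
grasp_force: 0.0
```

Emit:
send_rows(dp=[[0,0,-0.05],[0,0,-0.08],[0,0,-0.08],[0,0,-0.08],[0,0,-0.08]], angular=[[0,0,0],[0,0,0],[0,0,0],[0,0,0],[0,0,0]], grip=[0.7,0.7,0.7,0.7,0.7])

```text
clock: 14.65
ee_pos: [0.564, 0.3895, 0.0232]
tcp_rot: [3.139, -0.0, 2.008]
ft_force: [-0.4, -0.0, -0.8]
finger_gap: 0.0598
grasp_force: 0.0
```

Emit:
send_rows(dp=[[0,0,-0.02],[0,0,-0.04],[0,0,-0.04],[0,0,-0.04],[0,0,-0.04]], angular=[[0,0,0],[0,0,0],[0,0,0],[0,0,0],[0,0,0]], grip=[0.7,0.7,0.7,0.7,0.7])

```text
clock: 15.07
ee_pos: [0.563, 0.3893, 0.0091]
tcp_rot: [-3.141, 0.0, 2.008]
ft_force: [-0.8, -0.4, 0.5]
finger_gap: 0.0598
grasp_force: 0.0
```

Emit:
send_rows(dp=[[0,0,0],[0,0,0],[0,0,0],[0,0,0],[0,0,0]], angular=[[0,0,0],[0,0,0],[0,0,0],[0,0,0],[0,0,0]], grip=[0.1,0.1,0.1,0.1,0.1], force=30)

```text
clock: 15.48
ee_pos: [0.5632, 0.3895, 0.0095]
tcp_rot: [3.141, -0.0, 2.008]
ft_force: [0.3, -0.4, 2.1]
finger_gap: 0.0255
grasp_force: 31.5
```

Emit:
send_rows(dp=[[0,0,0.03],[0,0,0.1],[0,0,0.23],[0,0,0.36],[0,0,0.5]], angular=[[0,0,0],[0,0,0],[0,0,0],[0,0,0],[0,0,0]], grip=[0.1,0.1,0.1,0.1,0.1])

```text
clock: 15.9
ee_pos: [0.5624, 0.3888, 0.1601]
tcp_rot: [-3.14, 0.0, 2.008]
ft_force: [0.9, 1.3, -0.1]
finger_gap: 0.0253
grasp_force: 31.2
```

Emit:
send_rows(dp=[[-0.02,-0.1,0.1],[-0.03,-0.23,0.13],[-0.06,-0.6,0.13],[-0.06,-0.6,0.13],[-0.06,-0.6,0.13]], angular=[[0,0,-0.03],[0,0,-0.07],[0,0,-0.1],[0,0,-0.13],[0,0,-0.13]], grip=[0.1,0.1,0.1,0.1,0.1])

```text
clock: 16.32
ee_pos: [0.5444, 0.2064, 0.1989]
tcp_rot: [3.141, 0.0, 1.593]
ft_force: [0.1, -0.0, -0.8]
finger_gap: 0.0254
grasp_force: 31.2
```

Emit:
send_rows(dp=[[-0.07,-0.65,0],[-0.07,-0.65,0],[-0.07,-0.65,0],[-0.07,-0.65,0],[-0.07,-0.65,0]], angular=[[0,0,0],[0,0,0],[0,0,0],[0,0,0],[0,0,0]], grip=[0.1,0.1,0.1,0.1,0.1])

```text
clock: 16.73
ee_pos: [0.5231, 0.0115, 0.1986]
tcp_rot: [3.141, 0.001, 1.599]
ft_force: [0.7, -0.3, -1.3]
finger_gap: 0.0251
grasp_force: 31.2
```

Emit:
send_rows(dp=[[-0.006,-0.225,0],[-0.006,-0.225,0],[-0.006,-0.225,0],[-0.006,-0.225,0],[-0.006,-0.225,0]], angular=[[0,0,0],[0,0,0],[0,0,0],[0,0,0],[0,0,0]], grip=[0.1,0.1,0.1,0.1,0.1])

```text
clock: 17.15
ee_pos: [0.5222, -0.053, 0.1981]
tcp_rot: [3.141, -0.0, 1.599]
ft_force: [0.5, -0.1, -0.9]
finger_gap: 0.0255
grasp_force: 31.2
```

```bash
python3 - <<'E'
from h import *
look([])
look(['roof'],png='w5.png')
E
```

```text
tcp [ 0.5222 -0.053   0.1981] [ 3.141 -0.     1.599] t 17.15
tcp [ 0.5222 -0.0525  0.198 ] [ 3.141 -0.     1.6  ] t 17.2
roof 0.82 [322. 294. 199. 228.] z [0.1934 0.195  0.217 ] c [ 0.525  -0.0528] wh [0.0326 0.0607] ang 2.0 12713 rgb [123. 100.  70.]
```

View pics/w5.png

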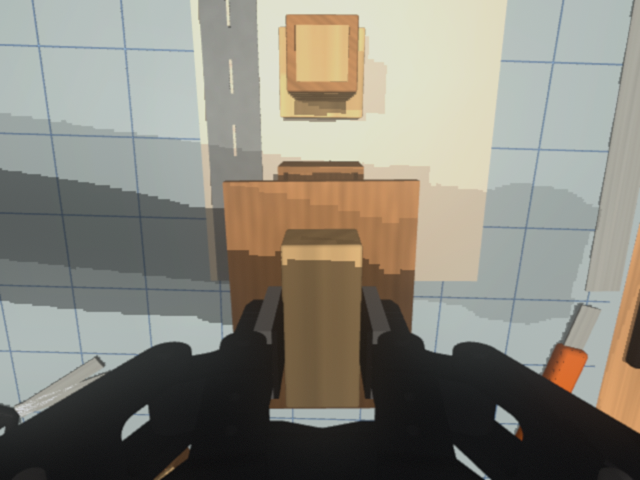

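Roof is held level and square over the hall, and the tower on the podium shows at (322,55). Lowering.

Emit:
send_rows(dp=[[-0.004,-0.012,-0.08],[-0.004,-0.012,-0.2],[-0.004,-0.012,-0.32],[-0.004,-0.012,-0.4],[-0.004,-0.012,-0.42]], angular=[[0,0,0],[0,0,0],[0,0,0],[0,0,0],[0,0,0]], grip=[0.1,0.1,0.1,0.1,0.1])

```text
clock: 17.72
ee_pos: [0.5187, -0.0556, 0.0673]
tcp_rot: [-3.135, -0.001, 1.601]
ft_force: [-0.6, 0.5, -1.6]
finger_gap: 0.0248
grasp_force: 31.1
```

Emit:
send_rows(dp=[[0,0,0],[0,0,-0.01],[0,0,-0.02],[0,0,-0.025],[0,0,-0.025]], angular=[[0,0,0],[0,0,0],[0,0,0],[0,0,0],[0,0,0]], grip=[0.1,0.1,0.1,0.1,0.1])

```text
clock: 18.13
ee_pos: [0.5216, -0.0568, 0.0651]
tcp_rot: [3.14, 0.0, 1.6]
ft_force: [-0.2, -0.1, -1.3]
finger_gap: 0.0252
grasp_force: 31.1
```

Emit:
send_rows(dp=[[0,0,-0.005],[0,0,-0.01],[0,0,-0.015],[0,0,-0.018],[0,0,-0.018]], angular=[[0,0,0],[0,0,0],[0,0,0],[0,0,0],[0,0,0]], grip=[0.1,0.1,0.1,0.1,0.1])

```text
clock: 18.55
ee_pos: [0.5211, -0.0568, 0.0594]
tcp_rot: [3.141, 0.0, 1.6]
ft_force: [-1.7, -0.2, 3.6]
finger_gap: 0.025
grasp_force: 31.7
```

Emit:
send_rows(dp=[[0,0,0],[0,0,0],[0,0,0],[0,0,0],[0,0,0.03]], angular=[[0,0,0],[0,0,0],[0,0,0],[0,0,0],[0,0,0]], grip=[0.6,0.6,0.6,0.6,0.6])

```text
clock: 18.97
ee_pos: [0.5201, -0.0567, 0.0664]
tcp_rot: [-3.139, -0.0, 1.6]
ft_force: [0.7, 1.2, 0.0]
finger_gap: 0.051
grasp_force: 0.0
```

Emit:
send_rows(dp=[[0,0,0.1],[0,0,0.24],[0,0,0.38],[0,0,0.48],[0,0,0.48]], angular=[[0,0,0],[0,0,0],[0,0,0],[0,0,0],[0,0,0]], grip=[0.6,0.6,0.6,0.6,0.6])

```text
clock: 19.38
ee_pos: [0.5229, -0.057, 0.2197]
tcp_rot: [3.132, 0.001, 1.6]
ft_force: [1.2, -0.1, 0.9]
finger_gap: 0.0513
grasp_force: 0.0
```

```bash
python3 - <<'E'
from h import *
look([])
look(['roof'])
E
```

```text
tcp [ 0.5229 -0.057   0.2197] [3.132e+00 1.000e-03 1.600e+00] t 19.38
tcp [ 0.5225 -0.0569  0.2164] [3.135e+00 1.000e-03 1.600e+00] t 19.43
roof 0.83 [320. 214.  98. 124.] z [0.0545 0.0559 0.0783] c [ 0.521 -0.057] wh [0.0262 0.0598] ang 2.5 3088 rgb [121.  98.  69.]
```

Emit:
send_rows(dp=[[-0.3,-0.57,0],[-0.3,-0.57,0],[-0.3,-0.57,0],[-0.3,-0.57,0],[-0.3,-0.57,0]], angular=[[0,0,-0.439],[0,0,-0.439],[0,0,-0.439],[0,0,-0.439],[0,0,-0.439]], grip=[1,1,1,1,1])

```text
clock: 19.95
ee_pos: [0.4287, -0.2298, 0.2105]
tcp_rot: [-3.139, 0.001, 0.968]
ft_force: [0.6, 0.2, 0.8]
finger_gap: 0.0854
grasp_force: 0.0
```

Emit:
send_rows(dp=[[-0.16,-0.3,0],[-0.16,-0.3,0],[-0.16,-0.3,0],[-0.16,-0.3,0],[-0.16,-0.3,0]], angular=[[0,0,-0.24],[0,0,-0.24],[0,0,-0.24],[0,0,-0.24],[0,0,-0.24]], grip=[1,1,1,1,1])

```text
clock: 20.37
ee_pos: [0.3816, -0.3186, 0.2102]
tcp_rot: [-3.139, 0.002, 0.341]
ft_force: [0.6, 0.0, 0.0]
finger_gap: 0.0857
grasp_force: 0.0
```

```bash
python3 - <<'E'
from h import *
look([])
im,d,P=look(['house'],png='w6.png')
m=models.trace('house','wrist')[0]['mask']&(d>0);p=P[m];q=p[(p[:,2]>0.034)][:,:2].astype(np.float32)
print(cv2.minAreaRect(q),np.percentile(p[:,2],99))
E
```

```text
tcp [ 0.3816 -0.3186  0.2102] [-3.139e+00  2.000e-03  3.410e-01] t 20.37
tcp [ 0.3819 -0.3181  0.2102] [-3.139e+00  1.000e-03  3.320e-01] t 20.42
house 0.59 [332. 210.  85.  64.] z [0.0211 0.0447 0.0544] c [ 0.3852 -0.325 ] wh [0.016  0.0601] ang 23.7 1382 rgb [116.  97.  71.]
((0.3851359784603119, -0.3249942362308502), (0.04573064669966698, 0.06010286137461662), 22.529048919677734) 0.05502543506666392
```

View pics/w6.png

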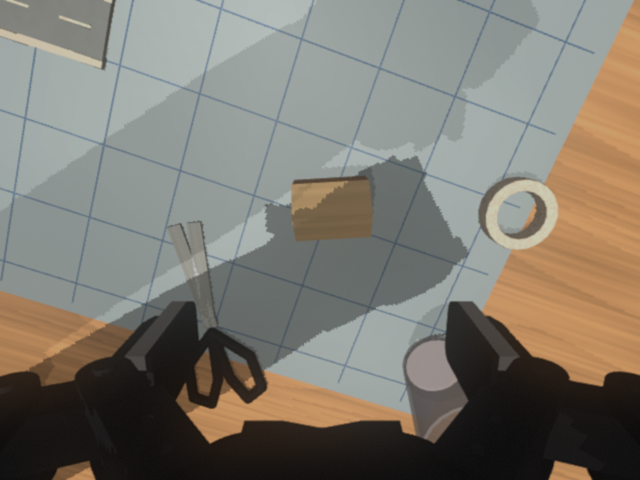

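House at (332,210), its ridge along the closing line. The scissors and cup are clear of the finger footprint.

Emit:
send_rows(dp=[[0.011,-0.023,-0.08],[0.011,-0.023,-0.2],[0.011,-0.023,-0.33],[0.011,-0.023,-0.46],[0.011,-0.023,-0.56]], angular=[[0,0,0.019],[0,0,0.019],[0,0,0.019],[0,0,0.019],[0,0,0.019]], grip=[1,1,1,1,1])

```text
clock: 20.98
ee_pos: [0.3855, -0.3234, 0.0405]
tcp_rot: [-3.139, 0.001, 0.415]
ft_force: [-0.1, -0.3, -0.6]
finger_gap: 0.0857
grasp_force: 0.0
```

Emit:
send_rows(dp=[[0,0,-0.05],[0,0,-0.07],[0,0,-0.07],[0,0,-0.07],[0,0,-0.07]], angular=[[0,0,0],[0,0,0],[0,0,0],[0,0,0],[0,0,0]], grip=[1,1,1,1,1])

```text
clock: 21.4
ee_pos: [0.3872, -0.3252, 0.0245]
tcp_rot: [3.14, -0.001, 0.411]
ft_force: [-0.1, -0.6, 0.9]
finger_gap: 0.0851
grasp_force: 0.0
```

Emit:
send_rows(dp=[[0,0,-0.035],[0,0,-0.035],[0,0,-0.035],[0,0,-0.035],[0,0,-0.035]], angular=[[0,0,-0.004],[0,0,-0.004],[0,0,-0.004],[0,0,-0.004],[0,0,-0.004]], grip=[1,1,0.5,0.5,0.5], force=30)

```text
clock: 21.82
ee_pos: [0.3866, -0.3249, 0.0128]
tcp_rot: [3.141, -0.0, 0.397]
ft_force: [-0.4, -0.7, -0.8]
finger_gap: 0.0596
grasp_force: 32.8
```

Emit:
send_rows(dp=[[0,0,0],[0,0,0],[0,0,0.05],[0,0,0.18],[0,0,0.3]], angular=[[0,0,0],[0,0,0],[0,0,0],[0,0,0],[0,0,0]], grip=[0.5,0.5,0.5,0.5,0.5])

```text
clock: 22.23
ee_pos: [0.3854, -0.3239, 0.1024]
tcp_rot: [-3.139, 0.001, 0.397]
ft_force: [0.4, -0.7, -0.0]
finger_gap: 0.0596
grasp_force: 32.9
```

Emit:
send_rows(dp=[[0.02,0.05,0.13],[0.08,0.17,0.25],[0.28,0.62,0.35],[0.28,0.62,0.35],[0.28,0.62,0.35]], angular=[[0,0,-0.03],[0,0,-0.06],[0,0,-0.09],[0,0,-0.117],[0,0,-0.117]], grip=[0.5,0.5,0.5,0.5,0.5])

```text
clock: 22.65
ee_pos: [0.4561, -0.17, 0.1995]
tcp_rot: [3.141, -0.001, 0.023]
ft_force: [1.8, -1.4, -1.2]
finger_gap: 0.0596
grasp_force: 32.9
```

Emit:
send_rows(dp=[[0.28,0.62,0],[0.28,0.62,0],[0.28,0.62,0],[0.28,0.62,0],[0.28,0.62,0]], angular=[[0,0,0],[0,0,0],[0,0,0],[0,0,0],[0,0,0]], grip=[0.5,0.5,0.5,0.5,0.5])

```text
clock: 23.07
ee_pos: [0.5402, 0.0171, 0.1985]
tcp_rot: [-3.141, -0.0, 0.031]
ft_force: [0.7, -0.7, -0.3]
finger_gap: 0.0593
grasp_force: 32.9
```

Emit:
send_rows(dp=[[0.194,0.46,0],[0.194,0.46,0],[0.194,0.46,0],[0.194,0.46,0],[0.194,0.46,0]], angular=[[0,0,0],[0,0,0],[0,0,0],[0,0,0],[0,0,0]], grip=[0.5,0.5,0.5,0.5,0.5])

```text
clock: 23.48
ee_pos: [0.5998, 0.0651, 0.1979]
tcp_rot: [-3.113, 0.002, 0.095]
ft_force: [-0.4, -1.0, -1.4]
finger_gap: 0.0597
grasp_force: 32.9
```

```bash
python3 - <<'E'
from h import *
look([])
im,d,P=look(['house'],png='w7.png')
m=models.trace('house','wrist')[0]['mask']&(d>0);p=P[m];t=np.percentile(p[:,2],97);q=p[(p[:,2]>t-.021)][:,:2].astype(np.float32)
print(cv2.minAreaRect(q),t)
E
```

```text
tcp [0.5998 0.0651 0.1979] [-3.113e+00  2.000e-03  9.500e-02] t 23.48
tcp [0.6001 0.0652 0.1977] [-3.113e+00  2.000e-03  9.500e-02] t 23.53
house 0.94 [322. 325. 215. 156.] z [0.1963 0.2289 0.2395] c [0.6009 0.0634] wh [0.0172 0.0603] ang 6.8 8278 rgb [103.  84.  58.]
((0.5988477468490601, 0.06400792300701141), (0.04711100459098816, 0.06418980658054352), 5.4408721923828125) 0.23949657768192967
```

```bash
python3 - <<'E'
from h import *
s=status.sense()
for k in ['joint_positions','joint_velocities','joint_efforts','ft_force','ee_pos']: print(k,s[k].round(3))
E
```

```text
joint_positions [0.093 0.206 0.245 1.611 0.029 3.141]
joint_velocities [-0.005 -0.011 -0.006 -0.     0.    -0.001]
joint_efforts [  0.424 -59.273  47.335  -0.083   0.123  -0.   ]
ft_force [ 0.146 -0.283 -0.647]
ee_pos [0.599 0.064 0.198]
```

Joint 6 hit its limit, so I'll turn the wrist half a turn the other way (the grasp is symmetric).

Emit:
send_rows(dp=[[0,0,0],[0,0,0],[0,0,0],[0,0,0],[0,0,0]], angular=[[0,0,0.2],[0,0,0.2],[0,0,0.2],[0,0,0.2],[0,0,0.2]], grip=[0.5,0.5,0.5,0.5,0.5])

```text
clock: 24.1
ee_pos: [0.5986, 0.0636, 0.1991]
tcp_rot: [-3.113, 0.001, 0.725]
ft_force: [0.7, -0.2, -0.1]
finger_gap: 0.0593
grasp_force: 32.9
```

Emit:
send_rows(dp=[[0,0,0],[0,0,0],[0,0,0],[0,0,0],[0,0,0]], angular=[[0,0,0.2],[0,0,0.2],[0,0,0.2],[0,0,0.2],[0,0,0.2]], grip=[0.5,0.5,0.5,0.5,0.5])

```text
clock: 24.52
ee_pos: [0.5986, 0.0636, 0.199]
tcp_rot: [-3.113, 0.001, 1.35]
ft_force: [0.5, 0.7, 0.3]
finger_gap: 0.0596
grasp_force: 32.9
```

Emit:
send_rows(dp=[[0,0,0],[0,0,0],[0,0,0],[0,0,0],[0,0,0]], angular=[[0,0,0.2],[0,0,0.2],[0,0,0.2],[0,0,0.2],[0,0,0.2]], grip=[0.5,0.5,0.5,0.5,0.5])

```text
clock: 24.93
ee_pos: [0.5986, 0.0636, 0.199]
tcp_rot: [-3.113, 0.001, 1.975]
ft_force: [0.6, -0.5, -1.4]
finger_gap: 0.0594
grasp_force: 32.9
```

Emit:
send_rows(dp=[[0,0,0],[0,0,0],[0,0,0],[0,0,0],[0,0,0]], angular=[[0,0,0.2],[0,0,0.2],[0,0,0.2],[0,0,0.2],[0,0,0.2]], grip=[0.5,0.5,0.5,0.5,0.5])

```text
clock: 25.35
ee_pos: [0.5986, 0.0636, 0.199]
tcp_rot: [-3.113, 0.001, 2.6]
ft_force: [0.4, 1.1, -1.4]
finger_gap: 0.0596
grasp_force: 32.9
```

Emit:
send_rows(dp=[[0,0.307,0],[0,0.307,0],[0,0.307,0],[0,0.307,0],[0,0.307,0]], angular=[[0.0088,-0.0023,0.1814],[0.0088,-0.0023,0.1814],[0.0088,-0.0023,0.1814],[0.0088,-0.0023,0.1814],[0.0088,-0.0023,0.1814]], grip=[0.5,0.5,0.5,0.5,0.5])

```text
clock: 25.77
ee_pos: [0.5985, 0.1569, 0.1989]
tcp_rot: [-3.141, 0.001, -3.111]
ft_force: [0.2, -1.5, -1.0]
finger_gap: 0.0594
grasp_force: 33.1
```

```bash
python3 - <<'E'
from h import *
look([])
im,d,P=look(['house'],png='w7.png')
m=models.trace('house','wrist')[0]['mask']&(d>0);p=P[m];t=np.percentile(p[:,2],97);q=p[(p[:,2]>t-.019)][:,:2].astype(np.float32)
print(cv2.minAreaRect(q),t);print(status.sense()['joint_positions'])
look(['drum'])
E
```

```text
tcp [0.5985 0.1569 0.1989] [-3.141e+00  1.000e-03 -3.111e+00] t 25.77
tcp [0.5986 0.1563 0.199 ] [-3.141e+00  1.000e-03 -3.110e+00] t 25.82
house 0.58 [323. 325. 214. 156.] z [0.1988 0.2302 0.2406] c [0.5975 0.1555] wh [0.0174 0.0602] ang 1.9 8394 rgb [106.  87.  60.]
((0.5987479090690613, 0.1549006700515747), (0.04544071853160858, 0.06188688054680824), 1.9136419296264648) 0.2406162418489042
[ 2.54950026e-01  2.45142239e-01  2.92614539e-01  1.61748179e+00
 -8.50431246e-04  2.35943123e-01]
tcp [0.5989 0.1558 0.1989] [-3.141e+00  1.000e-03 -3.123e+00] t 25.97
drum 0.91 [321.  98.  96. 104.] z [0.045  0.0463 0.0477] c [0.5154 0.1533] wh [0.0645 0.0644] ang 75.6 7544 rgb [187. 136.  92.]
drum 0.54 [ 43.  97.  86. 117.] z [0.0537 0.0557 0.0779] c [ 0.5202 -0.0362] wh [0.0262 0.0201] ang 1.1 1282 rgb [181. 130.  85.]
```

View pics/w7.png

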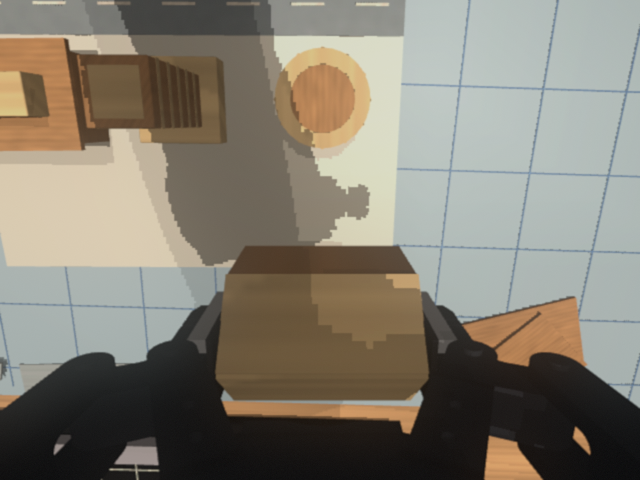

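Picture: house held above its spot, straight behind the drum at (322,98). The roof and tower look undisturbed. Lowering.

Emit:
send_rows(dp=[[0,0,-0.08],[0,0,-0.2],[0,0,-0.33],[0,0,-0.46],[0,0,-0.54]], angular=[[0,0,0],[0,0,0],[0,0,0],[0,0,0],[0,0,0]], grip=[0.5,0.5,0.5,0.5,0.5])

```text
clock: 26.48
ee_pos: [0.5973, 0.1556, 0.0323]
tcp_rot: [-3.14, -0.003, -3.121]
ft_force: [0.2, 0.3, -1.2]
finger_gap: 0.0592
grasp_force: 33.1
```

Emit:
send_rows(dp=[[0,0,0],[0,0,-0.01],[0,0,-0.02],[0,0,-0.03],[0,0,-0.03]], angular=[[0,0,0],[0,0,0],[0,0,0],[0,0,0],[0,0,0]], grip=[0.5,0.5,0.5,0.5,0.5])

```text
clock: 26.9
ee_pos: [0.6, 0.1565, 0.029]
tcp_rot: [-3.142, 0.003, -3.119]
ft_force: [-0.4, -0.3, -0.1]
finger_gap: 0.0592
grasp_force: 33.0
```

Emit:
send_rows(dp=[[0,0,-0.01],[0,0,-0.02],[0,0,-0.03],[0,0,-0.034],[0,0,-0.034]], angular=[[0,0,0],[0,0,0],[0,0,0],[0,0,0],[0,0,0]], grip=[0.5,0.5,0.5,0.5,0.5])

```text
clock: 27.32
ee_pos: [0.5992, 0.1564, 0.0178]
tcp_rot: [-3.141, 0.001, -3.119]
ft_force: [-1.7, 0.1, 3.3]
finger_gap: 0.0594
grasp_force: 33.3
```

Emit:
send_rows(dp=[[0,0,0],[0,0,0],[0,0,0],[0,0,0],[0,0,0]], angular=[[0,0,0],[0,0,0],[0,0,0],[0,0,0],[0,0,0]], grip=[0.5,0.5,0.5,0.5,0.5])

```text
clock: 27.73
ee_pos: [0.5992, 0.1564, 0.0177]
tcp_rot: [-3.141, 0.001, -3.119]
ft_force: [-0.6, -1.8, 5.2]
finger_gap: 0.0595
grasp_force: 33.6
```

In contact; releasing and backing off.

Emit:
send_rows(dp=[[0,0,0],[0,0,0],[0,0,0],[0,0,0],[0,0,0]], angular=[[0,0,0],[0,0,0],[0,0,0],[0,0,0],[0,0,0]], grip=[1,1,1,1,1])

```text
clock: 28.15
ee_pos: [0.5991, 0.1563, 0.0171]
tcp_rot: [-3.141, 0.0, -3.119]
ft_force: [-0.4, 0.9, 0.2]
finger_gap: 0.0854
grasp_force: 0.0
```

Emit:
send_rows(dp=[[0,0,0.05],[0,0,0.17],[0,0,0.3],[0,0,0.44],[0,0,0.57]], angular=[[0,0,0],[0,0,0],[0,0,0],[0,0,0],[0,0,0]], grip=[1,1,1,1,1])

```text
clock: 28.57
ee_pos: [0.5988, 0.1563, 0.1904]
tcp_rot: [-3.141, 0.001, -3.119]
ft_force: [0.9, -0.5, -0.4]
finger_gap: 0.0851
grasp_force: 0.0
```

Emit:
send_rows(dp=[[0,0,0.2],[0,0,0.2],[0,0,0.2],[0,0,0.2],[0,0,0.2]], angular=[[0,0,0],[0,0,0],[0,0,0],[0,0,0],[0,0,0]], grip=[1,1,1,1,1])

```text
clock: 28.98
ee_pos: [0.599, 0.1563, 0.2471]
tcp_rot: [-3.141, -0.001, -3.119]
ft_force: [0.9, -0.4, -0.5]
finger_gap: 0.0853
grasp_force: 0.0
```

```bash
python3 - <<'E'
from h import *
look([])
look(['house','drum','tower','podium','roof'],png='w8.png')
im,d=cams.get_image('scene');save('s2.png',im[200:350,200:420].repeat(3,0).repeat(3,1))
E
```

```text
tcp [0.599  0.1563 0.2471] [-3.141e+00 -1.000e-03 -3.119e+00] t 28.98
tcp [0.5988 0.1563 0.2466] [-3.140e+00 -2.000e-03 -3.119e+00] t 29.03
house 0.82 [320. 208.  74.  57.] z [0.0255 0.0496 0.0594] c [0.5999 0.1556] wh [0.0158 0.06  ] ang 0.2 1129 rgb [118.  98.  71.]
drum 0.97 [322. 103.  81.  88.] z [0.0447 0.0463 0.0477] c [0.5154 0.1534] wh [0.0641 0.0646] ang 73.7 5543 rgb [170. 125.  85.]
tower 0.71 [168.  99.  97.  60.] z [0.048  0.1172 0.119 ] c [0.5192 0.0477] wh [0.0359 0.0365] ang 1.3 3504 rgb [84. 62. 43.]
podium 0.65 [199. 104.  79.  76.] z [0.0152 0.0274 0.0289] c [0.5188 0.049 ] wh [0.0599 0.0595] ang 1.3 2241 rgb [102.  84.  60.]
podium 0.2 [322. 102.  83.  87.] z [0.0448 0.0463 0.0477] c [0.5154 0.1533] wh [0.0643 0.0646] ang 73.7 5551 rgb [170. 125.  85.]
roof 0.91 [ 60. 102. 118.  96.] z [0.0542 0.0559 0.0783] c [ 0.521  -0.0533] wh [0.0265 0.0544] ang 2.3 2787 rgb [164. 117.  77.]
```

View pics/s2.png

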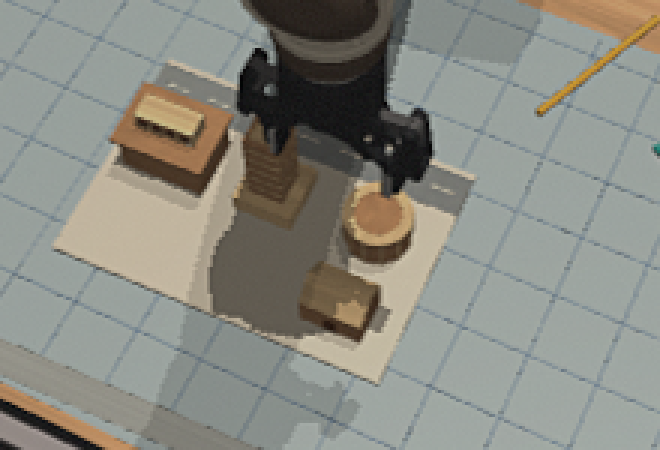

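The roof is on the hall at crop (170,130), the tower on the podium at (275,185), and the house behind the drum at (340,300). All are upright and within tolerance, so I'm handing in.

```bash
python3 -c "
from rig import arm
print(arm.sign_off())"
```

```text
the job is handed in; nothing more can be done
None
```

I put the roof, podium, tower and house in place and handed the job in at about 29 s. By my last camera measurements all four are upright and within tolerance, but the sign-off call returned no verdict.

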